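# Switch on the repaired beacons in pairing order

## Robot

A 7-joint arm with a two-finger parallel gripper is mounted at the origin on the work surface. World frame = base frame: x ahead of the robot, y to its left, z up, the work surface at z = 0. Lengths are in mm, angles in rad, forces in N, time in s.
With the tool pointing down it reaches from about 400 to 900 mm from the base axis. Payload 5.5 kg.
Tool frame: the origin (TCP) lies between the finger pads; the fingertips stand 8 mm ahead of it and the grasp point (between the pads) lies 11 mm behind it; z points along the fingers, y is the line along which they close (so a half turn about z gives the same grasp; the last joint's range is limited). The gripper opens to 85 mm and grips with 20 to 120 N. Pads are 22 mm wide; open, the fingers measure 114 mm over their backs; the gripper's body (76 mm by 85 mm) begins 54 mm behind the grasp point. The pads swing forward as they close: fully open they stand 13 mm farther back than shut.
Start: joints at [-0.921, 0.501, -0.427, 1.55, 0.221, 1.138, -0.21], TCP at [245.16, 601.994, 216.31] pointing down, gripper open.
Joint ranges: [-2.88, 2.88], [-0.31, 2.03], [-1.54, 1.56], [0.2, 2.42], [-1.41, 4.55], [0.19, 2.02], [-2.57, 2.57]. Speed limits (rad/s): [2.57, 2.57, 3.14, 3.14, 3.14, 3.14, 3.14].

## Interface

Orientations are given as a rotation vector (axis times angle).
In Python, from cell import env gives the robot as it stands.
- The arm moves only by the tool move_arm, never from a script. Its argument "commands" is text: rows parted by semicolons, each of 7 numbers parted by spaces: the turn, a rotation vector about the world's x, y, z in rad, then the shift along the world's x, y, z in m, then the finger opening in m, from 0 to 0.0854. A call has exactly 10 rows; each row is the pose to reach, as a shift and turn from the pose commanded when the call began; what a row does not reach only later rows make up. A row lasts 1/10 s, in which the tool goes at most 50 mm and 8.59 degrees, less where a joint would pass 70% of its speed; a pose out of reach is approached as far as the arm can. A call with a gripper value outside its range is refused whole. The fingers move at their own pace and stop on an object; "squeeze" is the grip in N (left out, the last holds). Time passes only in rows, so rows that repeat a pose let the fingers close, or fill a call up. It gives the time, the measured TCP pose, the force, the opening and the grip force at its end, in the units of the state.
- env.get_state(): the state, without advancing time (a new reading comes with each control period).
- env.grab_frame(name): name is "side" or "top" or "wrist"; returns (picture, depth): 384x512x3 uint8, red, green, blue; 384x512 float32, mm along the optical axis (not along the pixel's ray), 0 where there is no reading.
- env.camera_model(name): a dict with "fx", "fy", "cx", "cy" (pixels), "R" (3x3) and "t" (3): a world point X has camera coordinates R X + t. Camera axes: x right, y down, z forward; pixel columns grow to the right and rows downward; lengths in mm; the calibration is good to about 2 mm. A picture is of the moment at which its call begins: read the wrist's pose just before it. camera_model takes no time and is no camera call; for the wrist camera it gives the pose at the moment of the call.
- env.close_job(): hands the job in; it is judged then, once.
The state is a dict: "t": time; "qpos": joint angles; "joint_vel": joint speeds; "tau": joint torques, N m; "ee_pos": TCP position; "orientation": TCP orientation; "force": force on the tool from outside, world axes, zero at the start; "moment": the same for the moment, N m; "width": opening from 0.0 (shut) to 1.0 (fully open); "gripper_force": force on a finger pad.
Only numpy, scipy, OpenCV 4.12 (cv2) and the standard library are available. Lean on these libraries where they do the work, as an engineer would, in place of code of your own. Each camera call takes 0.05 s, during which the arm holds its last target. There are 200 camera calls.

## Task

Three repaired radio beacons on the bench have to be switched on in their pairing order: with the fingers lightly press in the green button first, then the yellow one, then the blue one, so that each stays in. Do not press in the red button (that beacon is still faulty), do not lift, shove or press hard on any beacon, and leave the spool, jar, screwdriver and cutters where they are.

Things in the scene. Friction and masses are not known exactly. Their poses are not given: they have to be found in the camera images.
- beacon_green: Radio beacon with the green button: a loose off-white plastic box 76 x 76 mm, 42 mm high, 0.3 to 0.6 kg, with a green stripe round its sides, standing on the bench. Origin at the centre of its underside, z up; a short black antenna lies along its +x side, below the level of its top, reaching 48 mm from the centre.
- button_green (a point): Centre of the top face of the green push button, a round cap 32 mm across in the middle of the green beacon's top. Not pressed, it stands 64 mm above the bench (22 mm proud of the box); it goes straight down and this point goes with it.
- cap_green (a joint): How far the green button is in, in m: 0 out (off), 0.015 at its hard stop. It yields at about 2.5 N and stiffens by 0.4 N per mm: 4 N brings it to about 4 mm, 6 N to 9 mm, 8.5 N to the stop. The beacon is on from 0.004 inwards. Let go, the button stays where it was left or, if pushed deeper than 6 mm, comes back to about 6 mm and stays. Over 15 N would be rough on it.
- beacon_yellow: Radio beacon with the yellow button: a loose off-white plastic box 76 x 76 mm, 42 mm high, 0.3 to 0.6 kg, with a yellow stripe round its sides, standing on the bench. Origin at the centre of its underside, z up; a short black antenna lies along its +x side, below the level of its top, reaching 48 mm from the centre.
- button_yellow (a point): Centre of the top face of the yellow push button, a round cap 32 mm across in the middle of the yellow beacon's top. Not pressed, it stands 64 mm above the bench (22 mm proud of the box); it goes straight down and this point goes with it.
- cap_yellow (a joint): How far the yellow button is in, in m: 0 out (off), 0.015 at its hard stop. It yields at about 2.5 N and stiffens by 0.4 N per mm: 4 N brings it to about 4 mm, 6 N to 9 mm, 8.5 N to the stop. The beacon is on from 0.004 inwards. Let go, the button stays where it was left or, if pushed deeper than 6 mm, comes back to about 6 mm and stays. Over 15 N would be rough on it.
- beacon_blue: Radio beacon with the blue button: a loose off-white plastic box 76 x 76 mm, 42 mm high, 0.3 to 0.6 kg, with a blue stripe round its sides, standing on the bench. Origin at the centre of its underside, z up; a short black antenna lies along its +x side, below the level of its top, reaching 48 mm from the centre.
- button_blue (a point): Centre of the top face of the blue push button, a round cap 32 mm across in the middle of the blue beacon's top. Not pressed, it stands 64 mm above the bench (22 mm proud of the box); it goes straight down and this point goes with it.
- cap_blue (a joint): How far the blue button is in, in m: 0 out (off), 0.015 at its hard stop. It yields at about 2.5 N and stiffens by 0.4 N per mm: 4 N brings it to about 4 mm, 6 N to 9 mm, 8.5 N to the stop. The beacon is on from 0.004 inwards. Let go, the button stays where it was left or, if pushed deeper than 6 mm, comes back to about 6 mm and stays. Over 15 N would be rough on it.
- beacon_red: Radio beacon with the red button: a loose off-white plastic box 76 x 76 mm, 42 mm high, 0.3 to 0.6 kg, with a red stripe round its sides, standing on the bench. Origin at the centre of its underside, z up; a short black antenna lies along its +x side, below the level of its top, reaching 48 mm from the centre.
- button_red (a point): Centre of the top face of the red push button, a round cap 32 mm across in the middle of the red beacon's top. Not pressed, it stands 64 mm above the bench (22 mm proud of the box); it goes straight down and this point goes with it.
- cap_red (a joint): How far the red button is in, in m: 0 out (off), 0.015 at its hard stop. It yields at about 2.5 N and stiffens by 0.4 N per mm: 4 N brings it to about 4 mm, 6 N to 9 mm, 8.5 N to the stop. The beacon is on from 0.004 inwards. Let go, the button stays where it was left or, if pushed deeper than 6 mm, comes back to about 6 mm and stays. Over 15 N would be rough on it.
- spool: Solder spool with black flanges and silvery winding, standing on end, 60 mm across, 35 mm high. Origin at the centre of its underside. Leave alone.
- jar: Small amber jar with black cap, 52 mm across, 55 mm high. Origin at the centre of its underside. Leave alone.
- screwdriver: Screwdriver with orange handle lying on the bench, 160 mm long, along its x axis, origin near its middle. Leave alone.
- cutters: Small side cutters lying on the bench, about 145 mm long along their x axis, 12 mm high, one blue and one orange grip; origin at the pivot. Leave alone.
Not all that is in view belongs to the job. Leave any brown, orange or pink look-alike of the beacon_yellow alone.

How it is judged:
By the outcome, as a careful person would: the job done as asked, in the order asked, and still so for the second after the job is handed in, with the robot touching nothing.
It also fails if it takes over 48 s, if anything falls off the work surface, if the arm or the gripper's body presses on something with over 40 N, if the wrist force passes 120 N, or if a joint passes its speed limit or range.

## Working session

There is one attempt and no reset: what is moved stays moved. The work goes in short steps, Python scripts to look and compute and a tool call to move; the robot and the scene stay as the last step left them, time stands still between calls to the robot, and variables do not carry over. Pictures are saved under pics/ and viewed, at most 10 in all, crops included, and the job is handed in when it is done.

Besides the shell and the picture viewer there is one more tool, called in YAML: its name, and indented under it one key for each argument. move_arm: Moves the arm, as the interface text tells. Its arguments: {"type":"object","properties":{"commands":{"type":"string"},"squeeze":{"type":"number"}},"required":["commands"]}

```bash
mkdir -p pics; cat > h.py <<'E'
from cell import env
import numpy as np, cv2
def grab(n,tag):
    m=env.camera_model(n); p,d=env.grab_frame(n); cv2.imwrite(f'pics/{tag}.png',p[:,:,::-1]); np.savez(f'pics/{tag}.npz',p=p,d=d,**{k:np.array(m[k]) for k in m}); return p,d,m
def ray(m,u,v,z):
    R=np.array(m['R']);t=np.array(m['t']);c=-R.T@t
    w=R.T@np.array([(u-m['cx'])/m['fx'],(v-m['cy'])/m['fy'],1]); return c+w*(z-c[2])/w[2]
def pts(m,d):
    R=np.array(m['R']);t=np.array(m['t']);v,u=np.indices(d.shape)
    X=np.stack([(u-m['cx'])/m['fx']*d,(v-m['cy'])/m['fy']*d,d],-1); return (X-t)@R
E
python3 - <<'E'
from h import *
s=env.get_state();print(s['t'],s['ee_pos'],s['orientation'],s['force'],s['width'])
a=grab('top','top0')[0];b=grab('side','side0')[0]
E
```

```text
0.0 [244.95848718 601.2891045  215.2455596 ] [-6.03549676e-01 -3.08262251e+00  3.03195491e-03] [-0.12247748 -0.10124802 -0.40522829] 1.0036568824010057
```

View pics/top0.png

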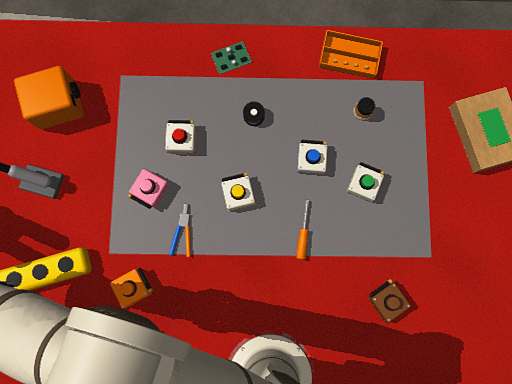

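View pics/side0.png

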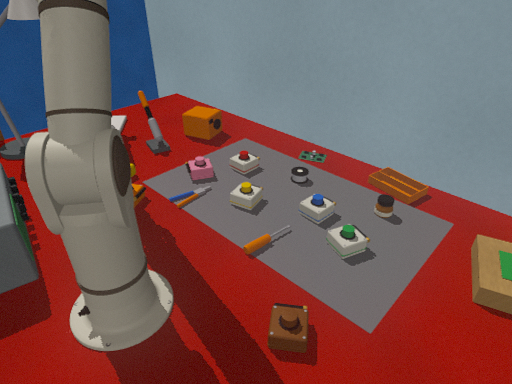

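The top view shows the candidates: green (367,181), yellow (238,191), blue (314,156) and red (179,135, not to be pressed). The look-alikes to leave alone are pink (148,186), orange (130,288) and brown (393,302). In the side view the wanted caps are green (348,231), yellow (247,187) and blue (318,200), on off-white boxes.

```bash
python3 - <<'E'
from h import *
from scipy.optimize import least_squares
H={'green':(60,38,12,(367,181),(348,231)),'yellow':(26,0,8,(238,191),(247,187)),'blue':(110,0,14,(314,156),(318,200)),'red':(0,0,8,(179,135),(244,156))}
D={n:np.load(f'pics/{n}0.npz') for n in('top','side')}
for c,(h,_,w,a,b) in H.items():
    out={}
    for n,q in(('top',a),('side',b)):
        f=D[n];m={k:f[k] for k in('fx','fy','cx','cy','R','t')}
        hsv=cv2.cvtColor(f['p'],cv2.COLOR_RGB2HSV).astype(int)
        dh=np.abs((hsv[...,0]-h+90)%180-90); mk=(dh<w)&(hsv[...,1]>130)&(hsv[...,2]>60)
        v,u=np.indices(mk.shape); mk&=np.hypot(u-q[0],v-q[1])<15
        k,l,st,ce=cv2.connectedComponentsWithStats(mk.astype(np.uint8)); i=1+st[1:,4].argmax(); M=l==i
        P=pts(m,f['d'])[M]; zt=P[:,2]; top=P[zt>np.percentile(zt,90)-4]
        print(c,n,ce[i].round(1),st[i,4],'ray64',ray(m,*ce[i],64).round(1),'ray58',ray(m,*ce[i],58).round(1),'depth top',np.median(top,0).round(1),len(top), 'ext',np.ptp(top,0).round(0))
f=D['top'];cv2.imwrite('pics/crop.png',cv2.resize(f['p'][125:215,200:400,::-1],None,fx=4,fy=4,interpolation=cv2.INTER_CUBIC))
E
```

```text
green top [367.1 180.7] 124 ray64 [ 504.3 -250.4   64. ] ray58 [ 505.5 -251.8   58. ] depth top [ 505.8 -252.5   64.1] 86 ext [30. 26.  9.]
green side [348.1 230.3] 103 ray64 [ 493.3 -255.8   64. ] ray58 [ 500.3 -252.6   58. ] depth top [ 500.3 -250.9   62.8] 71 ext [698. 329. 581.]
yellow top [237.2 190.9] 134 ray64 [472.4  88.4  64. ] ray58 [473.4  88.6  58. ] depth top [474.3  86.2  64.4] 76 ext [30. 29.  7.]
yellow side [245.8 187. ] 97 ray64 [458.7  77.6  64. ] ray58 [465.3  84.3  58. ] depth top [468.3  88.2  62.2] 48 ext [664. 670. 581.]
blue top [312.9 155.4] 126 ray64 [ 570.2 -108.5   64. ] ray58 [ 571.7 -109.2   58. ] depth top [ 570.8 -111.2   65.3] 62 ext [28. 29.  7.]
blue side [317.3 199. ] 100 ray64 [ 555.4 -116.6   64. ] ray58 [ 563. -112.   58.] depth top [ 565.9 -110.4   62.2] 59 ext [762. 473. 582.]
red top [178.4 134.7] 125 ray64 [620.3 246.3  64. ] ray58 [622.1 247.3  58. ] depth top [624.2 247.1  65. ] 69 ext [29. 27.  6.]
red side [243.7 154.5] 63 ray64 [604.9 233.5  64. ] ray58 [613.  241.8  58. ] depth top [617.3 247.9  62.2] 29 ext [28. 31.  6.]
```

View pics/crop.png

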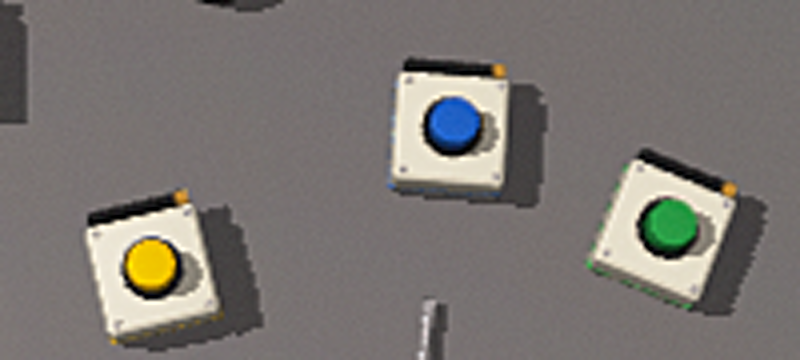

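move_arm:
  commands: "0 0 0 0.030 -0.035 0 0; 0 0 0 0.060 -0.070 0 0; 0 0 0 0.090 -0.105 0 0; 0 0 0 0.120 -0.140 -0.005 0; 0 0 0 0.150 -0.175 -0.010 0; 0 0 0 0.180 -0.210 -0.015 0; 0 0 0 0.210 -0.245 -0.020 0; 0 0 0 0.240 -0.280 -0.025 0; 0 0 0 0.270 -0.315 -0.030 0; 0 0 0 0.300 -0.350 -0.035 0"
  squeeze: 20

```text
t: 1.1
ee_pos: [545.9, 250.3, 180.8]
orientation: [-0.603, -3.083, 0.0]
force: [0.3, 0.5, 0.1]
width: 0.001
gripper_force: 0.0
```

move_arm:
  commands: "0 0 0 -0.004 -0.045 0 0; 0 0 0 -0.008 -0.090 0 0; 0 0 0 -0.012 -0.135 0 0; 0 0 0 -0.016 -0.180 0 0; 0 0 0 -0.020 -0.225 0 0; 0 0 0 -0.024 -0.270 0 0; 0 0 0 -0.028 -0.315 0 0; 0 0 0 -0.032 -0.360 0 0; 0 0 0 -0.036 -0.405 0 0; 0 0 0 -0.040 -0.450 0 0"

```text
t: 2.1
ee_pos: [504.5, -199.7, 181.1]
orientation: [-0.604, -3.083, -0.0]
force: [1.0, 0.3, -0.5]
width: 0.001
gripper_force: 0.0
```

```bash
python3 - <<'E'
from h import *
s=env.get_state();print(s['t'],s['ee_pos'],s['qpos'])
p,d,m=grab('wrist','w1')
X=pts(m,d)
hsv=cv2.cvtColor(p,cv2.COLOR_RGB2HSV).astype(int)
for c,h in(('green',65),('blue',110)):
    M=(abs(hsv[...,0]-h)<14)&(hsv[...,1]>130)&(hsv[...,2]>60)&(abs(X[...,2]-64)<5)
    if M.sum()>30:
        v,u=np.nonzero(M);print(c,M.sum(),np.median(u),np.median(v),np.median(X[M],0).round(1),np.ptp(X[M],0).round(0),ray(m,u.mean(),v.mean(),64).round(1))
E
```

```text
2.1 [ 504.45533188 -199.69111025  181.12942618] [ 0.42084059  0.32025642 -0.11256413  1.86582652  0.04317116  0.95824842
  1.47323786]
green 645 210.0 203.0 [ 505.  -250.1   66.2] [28. 31.  9.] [ 505.6 -250.7   64. ]
blue 547 356.0 211.0 [ 570.6 -111.3   66.1] [28. 24.  9.] [ 571.6 -111.1   64. ]
```

View pics/w1.png

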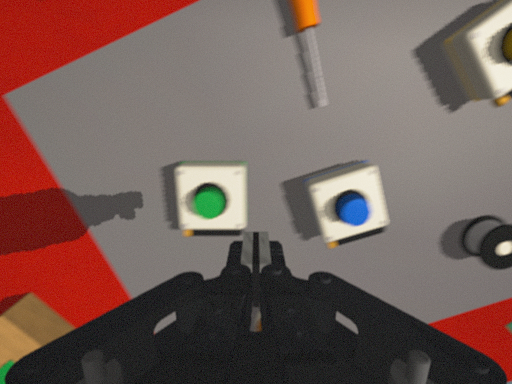

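The wrist view shows the green cap at (210,203) and the blue cap at (352,208), and both agree with the top-view positions. Next I move over green and descend to just above it.

move_arm:
  commands: "0 0 0 0 -0.026 0 0; 0 0 0 0 -0.052 0 0; 0 0 0 0 -0.052 -0.020 0; 0 0 0 0 -0.052 -0.040 0; 0 0 0 0 -0.052 -0.060 0; 0 0 0 0 -0.052 -0.075 0; 0 0 0 0 -0.052 -0.088 0; 0 0 0 0 -0.052 -0.095 0; 0 0 0 0 -0.052 -0.100 0; 0 0 0 0 -0.052 -0.100 0"

```text
t: 3.15
ee_pos: [505.0, -249.9, 80.9]
orientation: [-0.604, -3.082, -0.0]
force: [-0.0, 0.6, 0.5]
width: 0.001
gripper_force: 0.0
```

```bash
python3 - <<'E'
from h import *
for i in range(2):
    s=env.get_state();print(s['t'],s['ee_pos'],s['force']); p,d,m=grab('wrist','w2')
E
```

```text
3.15 [ 504.98432944 -249.86886241   80.94758613] [-0.04965706  0.59462496  0.52904729]
3.2 [ 505.35859362 -250.03484386   81.47588427] [ 0.21149446 -0.89321005 -0.640951  ]
```

View pics/w2.png

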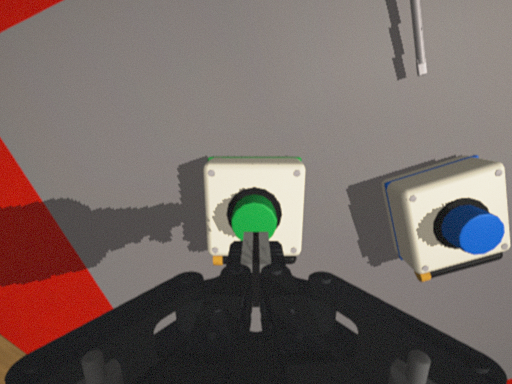

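The fingertips at (256,235) are over the green cap at (254,215) with the expected parallax. I press in slow steps.

move_arm:
  commands: "0 0 0 0 -0.001 -0.003 0; 0 0 0 0 -0.001 -0.006 0; 0 0 0 0 -0.001 -0.008 0; 0 0 0 0 -0.001 -0.009 0; 0 0 0 0 -0.001 -0.010 0; 0 0 0 0 -0.001 -0.011 0; 0 0 0 0 -0.001 -0.012 0; 0 0 0 0 -0.001 -0.013 0; 0 0 0 0 -0.001 -0.013 0; 0 0 0 0 -0.001 -0.013 0"

```text
t: 4.25
ee_pos: [505.2, -251.0, 68.3]
orientation: [-0.604, -3.083, -0.0]
force: [0.1, 0.7, -0.7]
width: 0.001
gripper_force: 0.0
```

move_arm:
  commands: "0 0 0 0 0 -0.0005 0; 0 0 0 0 0 -0.001 0; 0 0 0 0 0 -0.0015 0; 0 0 0 0 0 -0.002 0; 0 0 0 0 0 -0.0025 0; 0 0 0 0 0 -0.003 0; 0 0 0 0 0 -0.003 0; 0 0 0 0 0 -0.003 0; 0 0 0 0 0 -0.003 0; 0 0 0 0 0 -0.003 0"

```text
t: 5.25
ee_pos: [505.2, -251.0, 65.3]
orientation: [0.604, 3.083, 0.0]
force: [-0.0, 0.1, 0.1]
width: 0.003
gripper_force: 0.0
```

```bash
python3 - <<'E'
from h import *
for i in range(4):
    s=env.get_state();print(s['t'],s['ee_pos'],s['force'],s['moment']); p,d,m=grab('wrist' if i%2 else 'side',f'g{i}')
a=cv2.imread('pics/g0.png')[195:270,300:400]; b=cv2.imread('pics/g1.png')[130:290,180:340]
cv2.imwrite('pics/g.png',np.hstack([cv2.resize(a,(400,300),interpolation=cv2.INTER_CUBIC),cv2.resize(b,(300,300))]))
E
```

```text
5.25 [ 505.17778731 -251.03702904   65.3350677 ] [-0.00609901  0.0609303   0.07853678] [ 0.00296789 -0.03069841 -0.00014836]
5.3 [ 505.18346332 -250.98014958   65.33374291] [-0.27003359 -0.08325142 -0.38539624] [-0.03281457 -0.00237074  0.01133803]
5.35 [ 505.17606685 -251.03820612   65.34156744] [-0.18465593 -0.19921255 -0.31501121] [ 0.0310935   0.06101687 -0.00467745]
5.4 [ 505.17638471 -251.00215916   65.3452081 ] [1.00291255 0.64906089 0.68723067] [ 0.00256727 -0.03531085 -0.02409948]
```

View pics/g.png

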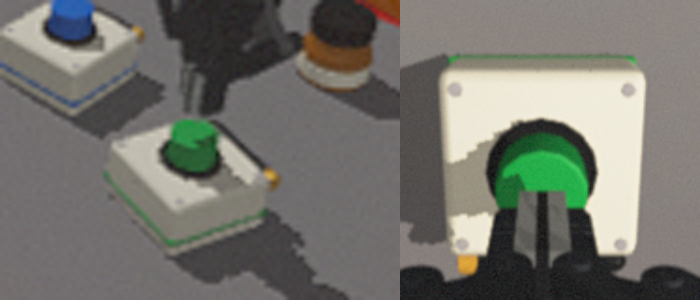

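The side view shows the fingertips apparently still above the green cap or behind it, and there is no contact force. I'll measure where the tip really is.

```bash
python3 - <<'E'
from h import *
s=env.get_state();print(s['width'],s['ee_pos'])
for n in('g0','g1'):
    f=np.load(f'pics/{n}.npz');m={k:f[k] for k in('fx','fy','cx','cy','R','t')};X=pts(m,f['d'])
    for P in((505,-251,57),(505,-251,64),(505,-251,74)):
        c=m['R']@np.array(P)+m['t'];print(n,P,(c[0]/c[2]*m['fx']+m['cx']).round(1),(c[1]/c[2]*m['fy']+m['cy']).round(1))
    hsv=cv2.cvtColor(f['p'],cv2.COLOR_RGB2HSV).astype(int)
    near=(np.hypot(X[...,0]-505,X[...,1]+251)<45)&(X[...,2]>50)&(X[...,2]<120)
    dk=near&(hsv[...,1]<60)&(hsv[...,2]<150)&(X[...,2]>60)
    for lo,hi in((60,66),(66,70),(70,76),(76,84),(84,95)):
        q=dk&(X[...,2]>lo)&(X[...,2]<=hi)
        if q.any(): print(n,'dark',lo,hi,q.sum(),np.median(X[q],0).round(1))
    g=near&(abs(hsv[...,0]-62)<14)&(hsv[...,1]>130); print('green',g.sum(),np.percentile(X[g],[5,50,95],axis=0).round(1).tolist())
E
```

```text
0.004541068778818484 [ 505.16880657 -250.98433192   65.32108661]
g0 (505, -251, 57) 348.4 229.5
g0 (505, -251, 64) 348.8 227.3
g0 (505, -251, 74) 349.4 224.3
g0 dark 60 66 3 [ 507.8 -262.3   60.8]
g0 dark 76 84 6 [ 494.4 -251.4   82.5]
g0 dark 84 95 29 [ 494.2 -253.8   90.3]
green 101 [[486.8, -264.9, 51.6], [496.0, -252.9, 62.2], [511.5, -240.5, 64.2]]
g1 (505, -251, 57) 253.8 225.7
g1 (505, -251, 64) 253.7 230.0
g1 (505, -251, 74) 253.6 236.9
g1 dark 60 66 1 [ 517.8 -239.5   64.1]
g1 dark 84 95 230 [ 497.7 -246.4   91.9]
green 1354 [[491.7, -262.2, 53.4], [499.3, -246.9, 65.8], [511.1, -236.6, 67.1]]
```

The images put the tips about 10 mm higher than the nominal 8 mm ahead of the TCP, so I keep descending slowly until I feel contact.

move_arm:
  commands: "0 0 0 0 0 -0.0005 0; 0 0 0 0 0 -0.001 0; 0 0 0 0 0 -0.0015 0; 0 0 0 0 0 -0.002 0; 0 0 0 0 0 -0.0025 0; 0 0 0 0 0 -0.003 0; 0 0 0 0 0 -0.0035 0; 0 0 0 0 0 -0.004 0; 0 0 0 0 0 -0.004 0; 0 0 0 0 0 -0.004 0"

```text
t: 6.45
ee_pos: [505.2, -251.0, 61.3]
orientation: [-0.604, -3.083, -0.0]
force: [0.4, -0.3, -1.2]
width: 0.004
gripper_force: 0.0
```

move_arm:
  commands: "0 0 0 0 0 -0.0005 0; 0 0 0 0 0 -0.001 0; 0 0 0 0 0 -0.0015 0; 0 0 0 0 0 -0.002 0; 0 0 0 0 0 -0.0025 0; 0 0 0 0 0 -0.003 0; 0 0 0 0 0 -0.003 0; 0 0 0 0 0 -0.003 0; 0 0 0 0 0 -0.003 0; 0 0 0 0 0 -0.003 0"

```text
t: 7.45
ee_pos: [505.2, -251.0, 58.3]
orientation: [0.604, 3.083, -0.0]
force: [0.9, -0.4, -0.1]
width: -0.002
gripper_force: 0.0
```

```bash
python3 - <<'E'
from h import *
for i in range(4):
    s=env.get_state();print(s['t'],s['ee_pos'],s['force'],s['moment'],s['tau'].round(2) if i<2 else ''); p,d,m=grab('wrist' if i%2 else 'side',f'k{i}')
a=cv2.imread('pics/k0.png')[195:270,300:400]; b=cv2.imread('pics/k1.png')[130:290,180:340]
cv2.imwrite('pics/k.png',np.hstack([cv2.resize(a,(400,300),interpolation=cv2.INTER_CUBIC),cv2.resize(b,(300,300))]))
E
```

```text
7.45 [ 505.16933525 -251.02134819   58.34675105] [ 0.88475018 -0.42085432 -0.07113727] [-0.03697887 -0.00539015  0.03642392] [-0.000e+00 -5.310e+01 -6.300e-01 -2.106e+01  1.000e-02  0.000e+00
  0.000e+00]
7.5 [ 505.17027279 -251.02930997   58.33337092] [ 0.28267599 -0.22755182 -0.18889413] [ 0.02706493 -0.024624   -0.00656852] [ 0.000e+00 -5.311e+01 -6.300e-01 -2.106e+01  1.000e-02  0.000e+00
  0.000e+00]
7.55 [ 505.20317229 -251.01251264   58.3697571 ] [-0.1831858  -0.35841166 -0.00354008] [-0.00574321 -0.0247586  -0.03058122] 
7.6 [ 505.19652197 -251.02152088   58.34492625] [-0.49398093  0.45961412 -0.16734611] [ 0.02508275  0.00220707 -0.02201787]
```

View pics/k.png

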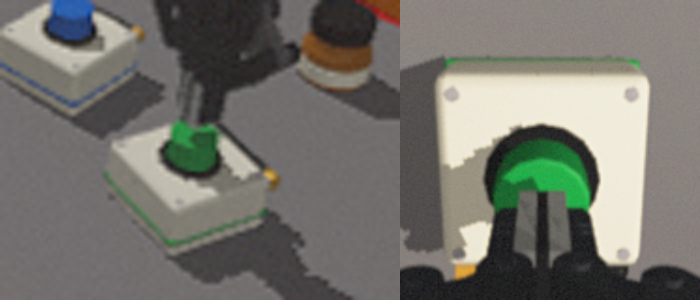

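The tips now sit only a few mm above the green cap in the side crop, at about (198,123) against a cap top near (195,129). I continue in small steps.

move_arm:
  commands: "0 0 0 0 0 -0.0005 0; 0 0 0 0 0 -0.001 0; 0 0 0 0 0 -0.0015 0; 0 0 0 0 0 -0.002 0; 0 0 0 0 0 -0.0025 0; 0 0 0 0 0 -0.003 0; 0 0 0 0 0 -0.0035 0; 0 0 0 0 0 -0.004 0; 0 0 0 0 0 -0.004 0; 0 0 0 0 0 -0.004 0"

```text
t: 8.65
ee_pos: [505.2, -251.0, 54.3]
orientation: [-0.604, -3.083, -0.0]
force: [0.3, 0.3, 0.5]
width: 0.0
gripper_force: 0.0
```

move_arm:
  commands: "0 0 0 0 0 -0.0005 0; 0 0 0 0 0 -0.001 0; 0 0 0 0 0 -0.0015 0; 0 0 0 0 0 -0.002 0; 0 0 0 0 0 -0.0025 0; 0 0 0 0 0 -0.003 0; 0 0 0 0 0 -0.003 0; 0 0 0 0 0 -0.003 0; 0 0 0 0 0 -0.003 0; 0 0 0 0 0 -0.003 0"

```text
t: 9.65
ee_pos: [505.2, -251.0, 51.3]
orientation: [0.604, 3.083, 0.0]
force: [-0.3, 0.7, 0.1]
width: 0.001
gripper_force: 0.0
```

```bash
python3 - <<'E'
from h import *
s=env.get_state();print(s['ee_pos'],s['force'],s['tau'].round(2)); grab('side','n0');grab('wrist','n1')
for n in('g0','k0','n0','w2','g1','k1','n1'):
    f=np.load(f'pics/{n}.npz');m={k:f[k] for k in('fx','fy','cx','cy','R','t')};X=pts(m,f['d'])
    hsv=cv2.cvtColor(f['p'],cv2.COLOR_RGB2HSV).astype(int)
    near=(np.hypot(X[...,0]-505,X[...,1]+251)<30)
    g=near&(abs(hsv[...,0]-62)<14)&(hsv[...,1]>130)
    bx=near&(hsv[...,2]>170)&(hsv[...,1]<60)
    print(n,g.sum(),'green z pct',np.percentile(X[g][:,2],[25,50,75,90]).round(1),'box z',np.percentile(X[bx][:,2],[25,50,75]).round(1))
a=cv2.imread('pics/n0.png')[195:270,300:400]; b=cv2.imread('pics/n1.png')[130:290,180:340]
cv2.imwrite('pics/n.png',np.hstack([cv2.resize(a,(400,300),interpolation=cv2.INTER_CUBIC),cv2.resize(b,(300,300))]))
E
```

```text
[ 505.17155254 -251.02550347   51.34012808] [-0.25357567  0.73057587  0.06947887] [ 0.000e+00 -5.339e+01 -6.300e-01 -2.073e+01  1.000e-02  0.000e+00
  0.000e+00]
g0 112 green z pct [55.2 61.9 62.9 63.9] box z [40.4 41.1 41.9]
k0 101 green z pct [55.  61.4 62.8 63.5] box z [40.2 40.8 41.7]
n0 84 green z pct [52.6 58.9 62.3 63.3] box z [40.  40.8 41.4]
w2 1519 green z pct [64.9 65.9 66.4 66.8] box z [43.8 44.2 44.6]
g1 1460 green z pct [62.2 65.7 66.3 66.8] box z [43.8 44.2 44.6]
k1 1359 green z pct [60.  65.6 66.3 66.7] box z [43.8 44.2 44.6]
n1 1215 green z pct [57.6 65.3 66.1 66.6] box z [43.8 44.2 44.6]
```

View pics/n.png

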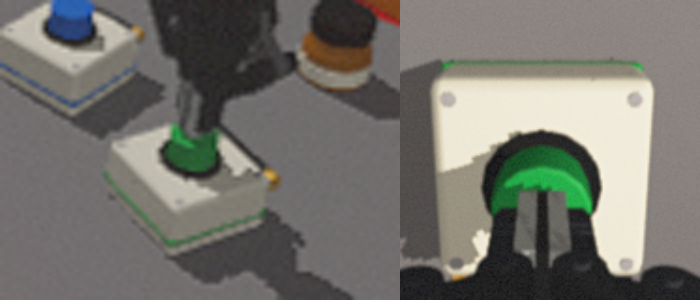

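The cap still reads fully out (z about 66) and the tips are at the cap top level, so I continue.

move_arm:
  commands: "0 0 0 0 0 -0.0005 0; 0 0 0 0 0 -0.001 0; 0 0 0 0 0 -0.0015 0; 0 0 0 0 0 -0.002 0; 0 0 0 0 0 -0.0025 0; 0 0 0 0 0 -0.003 0; 0 0 0 0 0 -0.003 0; 0 0 0 0 0 -0.003 0; 0 0 0 0 0 -0.003 0; 0 0 0 0 0 -0.003 0"

```text
t: 10.75
ee_pos: [505.2, -251.0, 48.4]
orientation: [-0.604, -3.083, -0.0]
force: [-1.4, 0.4, 1.6]
width: -0.005
gripper_force: 1.3
```

move_arm:
  commands: "0 0 0 0 0 -0.0005 0; 0 0 0 0 0 -0.001 0; 0 0 0 0 0 -0.0015 0; 0 0 0 0 0 -0.002 0; 0 0 0 0 0 -0.002 0; 0 0 0 0 0 -0.002 0; 0 0 0 0 0 -0.002 0; 0 0 0 0 0 -0.002 0; 0 0 0 0 0 -0.002 0; 0 0 0 0 0 -0.002 0"

```text
t: 11.75
ee_pos: [505.1, -251.0, 46.2]
orientation: [-0.604, -3.083, -0.0]
force: [0.0, 0.1, 1.5]
width: 0.003
gripper_force: 0.7
```

```bash
cat > chk.py <<'E'
from h import *
import sys
F=[]
col,x,y=sys.argv[1],float(sys.argv[2]),float(sys.argv[3]);h={'green':62,'yellow':26,'blue':110}[col]
for n in('wrist','wrist','side'):
    s=env.get_state();F.append(s['force']);p,d,m=grab(n,'last_'+n);X=pts(m,d)
    hsv=cv2.cvtColor(p,cv2.COLOR_RGB2HSV).astype(int)
    near=(np.hypot(X[...,0]-x,X[...,1]-y)<30); g=near&(abs(hsv[...,0]-h)<14)&(hsv[...,1]>130)&(hsv[...,2]>60)
    bx=near&(hsv[...,2]>170)&(hsv[...,1]<60)
    print(n,g.sum(),np.percentile(X[g][:,2],[50,75,90]).round(1),'box',np.median(X[bx],0).round(1))
print(s['t'],s['ee_pos'].round(1),np.mean(F,0).round(2),s['gripper_force'])
E
python3 chk.py green 505 -251
```

```text
wrist 1099 [62.3 63.2 63.7] box [ 488.2 -236.9   44.2]
wrist 1090 [62.2 63.1 63.7] box [ 488.2 -237.    44.2]
side 71 [56.6 59.2 60.3] box [ 495.8 -251.1   41. ]
11.85 [ 505.1 -251.    46.2] [-0.21 -0.04  1.38] 0.6394080631434917
```

The cap is about 3 mm in and the box is undisturbed. I go 3.5 mm further.

move_arm:
  commands: "0 0 0 0 0 -0.0005 0; 0 0 0 0 0 -0.001 0; 0 0 0 0 0 -0.0015 0; 0 0 0 0 0 -0.002 0; 0 0 0 0 0 -0.0025 0; 0 0 0 0 0 -0.003 0; 0 0 0 0 0 -0.0035 0; 0 0 0 0 0 -0.0035 0; 0 0 0 0 0 -0.0035 0; 0 0 0 0 0 -0.0035 0"

```text
t: 12.9
ee_pos: [505.2, -251.0, 42.8]
orientation: [-0.604, -3.083, 0.0]
force: [-1.2, 1.2, 3.9]
width: 0.002
gripper_force: 1.9
```

```bash
python3 chk.py green 505 -251
```

```text
wrist 1008 [59.1 59.8 60.2] box [ 488.3 -237.    44.2]
wrist 1004 [59.1 59.8 60.3] box [ 488.2 -236.9   44.2]
side 59 [54.9 56.4 56.9] box [ 493. -250.   41.]
13.0 [ 505.2 -251.    42.8] [-0.88  0.9   3.83] 1.7947435565292835
```

The green cap is about 6.5 mm in and the box hasn't moved. I lift and go over to yellow at (473,87).

move_arm:
  commands: "0 0 0 0 0 0.020 0; 0 0 0 0 0 0.060 0; 0 0 0 -0.004 0.040 0.080 0; 0 0 0 -0.008 0.085 0.080 0; 0 0 0 -0.012 0.130 0.080 0; 0 0 0 -0.017 0.175 0.080 0; 0 0 0 -0.021 0.220 0.080 0; 0 0 0 -0.026 0.265 0.080 0; 0 0 0 -0.030 0.310 0.080 0; 0 0 0 -0.032 0.338 0.080 0"

```text
t: 14.05
ee_pos: [472.5, 90.9, 122.8]
orientation: [0.598, 3.084, 0.002]
force: [-0.3, 0.8, -1.0]
width: -0.001
gripper_force: 0.0
```

```bash
python3 - <<'E'
from h import *
s=env.get_state();print(s['t'],s['ee_pos'])
for n in('wrist','top'):
    p,d,m=grab(n,'y_'+n);X=pts(m,d);hsv=cv2.cvtColor(p,cv2.COLOR_RGB2HSV).astype(int)
    for c,h,x,y in(('yellow',26,473,87),('green',62,505,-251)):
        M=(abs(hsv[...,0]-h)<9)&(hsv[...,1]>130)&(hsv[...,2]>60)&(np.hypot(X[...,0]-x,X[...,1]-y)<30)&(X[...,2]>50)
        if M.sum()>10:print(n,c,M.sum(),np.median(X[M],0).round(1),((X[M].min(0)+X[M].max(0))/2).round(1),np.ptp(X[M],0).round(0))
E
```

```text
14.05 [472.50175095  90.92905312 122.7693144 ]
wrist yellow 1120 [472.   92.2  66. ] [474.2  91.4  59.2] [30. 30. 18.]
top green 114 [ 505.1 -252.6   57.2] [ 506.3 -253.5   56.4] [30. 30. 12.]
```

Green stays in (57 mm now, 64 mm before). I descend over yellow to just above contact and re-measure.

move_arm:
  commands: "0 0 0 0 0 0 0; 0 0 0 0 0 -0.015 0; 0 0 0 0 0 -0.030 0; 0 0 0 0 0 -0.045 0; 0 0 0 0 0 -0.055 0; 0 0 0 0 0 -0.062 0; 0 0 0 0 0 -0.066 0; 0 0 0 0 0 -0.069 0; 0 0 0 0 0 -0.070 0; 0 0 0 0 0 -0.070 0"

```text
t: 15.15
ee_pos: [473.4, 87.1, 53.0]
orientation: [0.604, 3.083, 0.0]
force: [-0.4, 0.5, 0.1]
width: 0.003
gripper_force: 0.0
```

```bash
python3 chk.py yellow 473 87; python3 - <<'E'
import numpy as np,cv2
from h import pts
f=np.load('pics/last_wrist.npz');X=pts(f,f['d']);hsv=cv2.cvtColor(f['p'],cv2.COLOR_RGB2HSV).astype(int)
M=(abs(hsv[...,0]-26)<9)&(hsv[...,1]>130)&(np.hypot(X[...,0]-473,X[...,1]-87)<30)&(X[...,2]>50)
print(X[M].min(0),X[M].max(0),np.argwhere(M).min(0),np.argwhere(M).max(0))
cv2.imwrite('pics/y.png',cv2.resize(f['p'][130:290,160:360,::-1],None,fx=3,fy=3))
E
```

```text
wrist 1485 [65.5 66.3 66.8] box [454.4  97.1  44.2]
wrist 1484 [65.5 66.2 66.7] box [454.4  97.1  44.2]
side 78 [57.  62.3 63.5] box [475.1  78.9  40.6]
15.25 [473.5  87.1  53.2] [-0.22 -0.01  0.27] 0.0
[450.39519983  75.93719596  50.06251237] [485.55122705 114.65223096 165.23493624] [206 184] [379 330]
```

View pics/y.png

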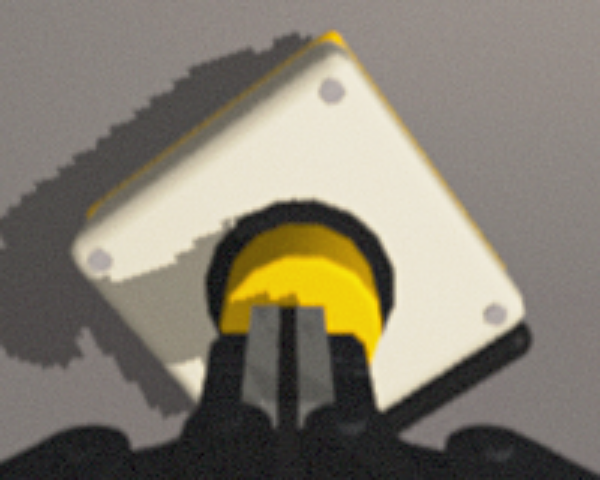

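The yellow cap centre, at crop (303,300), lies about 3 mm to the right of the fingers at (288,330). I nudge the tool +3 mm in y and press.

move_arm:
  commands: "0 0 0 0.001 0.003 0 0; 0 0 0 0.001 0.003 -0.002 0; 0 0 0 0.001 0.003 -0.0035 0; 0 0 0 0.001 0.003 -0.0045 0; 0 0 0 0.001 0.003 -0.0055 0; 0 0 0 0.001 0.003 -0.0065 0; 0 0 0 0.001 0.003 -0.007 0; 0 0 0 0.001 0.003 -0.0075 0; 0 0 0 0.001 0.003 -0.008 0; 0 0 0 0.001 0.003 -0.008 0"

```text
t: 16.3
ee_pos: [474.2, 90.2, 44.8]
orientation: [0.604, 3.083, 0.0]
force: [0.0, 1.7, 2.9]
width: -0.001
gripper_force: 1.5
```

```bash
python3 chk.py yellow 473 88
```

```text
wrist 1255 [61.2 61.9 62.4] box [454.7  99.8  44.2]
wrist 1255 [61.1 61.9 62.5] box [454.7  99.9  44.2]
side 60 [53.8 57.7 58.6] box [470.3  81.3  40.5]
16.4 [474.3  90.1  44.8] [-0.57  1.3   3.33] 1.5194470435380936
```

move_arm:
  commands: "0 0 0 0 0 -0.0005 0; 0 0 0 0 0 -0.001 0; 0 0 0 0 0 -0.0015 0; 0 0 0 0 0 -0.002 0; 0 0 0 0 0 -0.0022 0; 0 0 0 0 0 -0.0022 0; 0 0 0 0 0 -0.0022 0; 0 0 0 0 0 0.010 0; 0 0 0 0 0 0.040 0; 0 0 0 0 0 0.080 0"

```text
t: 17.45
ee_pos: [472.1, 88.9, 124.5]
orientation: [-0.604, -3.078, 0.003]
force: [1.0, 0.8, 0.1]
width: -0.001
gripper_force: 0.0
```

move_arm:
  commands: "0 0 0 0.016 -0.033 0 0; 0 0 0 0.032 -0.067 0 0; 0 0 0 0.048 -0.100 0 0; 0 0 0 0.064 -0.133 0 0; 0 0 0 0.080 -0.167 0 0; 0 0 0 0.0965 -0.2005 0 0; 0 0 0 0.0965 -0.2005 -0.010 0; 0 0 0 0.0965 -0.2005 -0.025 0; 0 0 0 0.0965 -0.2005 -0.035 0; 0 0 0 0.0965 -0.2005 -0.035 0"

```text
t: 18.45
ee_pos: [568.2, -108.6, 87.5]
orientation: [-0.599, -3.079, -0.001]
force: [-0.7, 0.2, -0.9]
width: -0.001
gripper_force: 0.0
```

```bash
python3 - <<'E'
from h import *
s=env.get_state();print(s['t'],s['ee_pos'])
for n in('wrist','top','side'):
    p,d,m=grab(n,'b_'+n);X=pts(m,d);hsv=cv2.cvtColor(p,cv2.COLOR_RGB2HSV).astype(int)
    for c,h,x,y in(('yellow',26,473,88),('green',62,505,-251),('blue',110,570,-111),('red',0,622,247)):
        dh=np.abs((hsv[...,0]-h+90)%180-90)
        M=(dh<12)&(hsv[...,1]>130)&(hsv[...,2]>60)&(np.hypot(X[...,0]-x,X[...,1]-y)<25)&(X[...,2]>45)&(X[...,2]<75)
        if M.sum()>10:
            T=X[M];T=T[T[:,2]>np.percentile(T[:,2],90)-3];print(n,c,M.sum(),((T.min(0)+T.max(0))/2).round(1),np.ptp(T,0).round(0),np.percentile(X[M][:,2],[50,75,90]).round(1))
E
```

```text
18.45 [ 568.24448486 -108.56027058   87.51293009]
wrist green 1786 [ 506.8 -249.6   60. ] [31. 31.  5.] [59.5 60.1 60.5]
wrist blue 1408 [ 573.1 -107.7   66.1] [31. 31.  4.] [65.9 66.4 66.8]
top yellow 124 [474.3  87.8  60.6] [29. 28.  8.] [56.7 58.  59.6]
top blue 81 [ 569.3 -108.7   66.4] [24. 26.  7.] [62.5 64.2 65.6]
top red 118 [621.5 245.8  66.4] [28. 29.  6.] [62.8 64.9 66.4]
side yellow 71 [469.7  90.4  56.9] [26. 28.  5.] [54.7 56.4 57.3]
side green 86 [ 501.5 -252.8   56.7] [28. 28.  4.] [56.  56.6 57.3]
side blue 98 [ 568.  -108.3   62.3] [31. 28.  4.] [60.2 62.1 62.9]
side red 59 [618.9 249.   62.5] [28. 27.  4.] [58.8 62.2 63.3]
```

Yellow and green both read about 6 mm in, and red is still out. Blue is centred at about (571,-109).

move_arm:
  commands: "0 0 0 0 0.001 -0.010 0; 0 0 0 0 0.001 -0.020 0; 0 0 0 0 0.001 -0.030 0; 0 0 0 0 0.001 -0.035 0; 0 0 0 0 0.001 -0.037 0; 0 0 0 0 0.001 -0.039 0; 0 0 0 0 0.001 -0.041 0; 0 0 0 0 0.001 -0.0425 0; 0 0 0 0 0.001 -0.0435 0; 0 0 0 0 0.001 -0.0435 0"

```text
t: 19.6
ee_pos: [570.9, -109.6, 46.6]
orientation: [0.604, 3.082, 0.0]
force: [-1.3, -0.0, 2.7]
width: 0.002
gripper_force: 1.0
```

```bash
python3 chk.py blue 571 -109
```

```text
wrist 1128 [62.5 63.4 64. ] box [553.6 -96.1  44.2]
wrist 1136 [62.5 63.5 64. ] box [553.7 -96.2  44.2]
side 64 [54.6 59.2 60.2] box [ 560.4 -114.    40.6]
19.7 [ 570.9 -109.5   46.6] [-0.37  0.11  2.55] 1.2919379398226738
```

Blue is about 3 mm in. I press 4 mm more, then lift.

move_arm:
  commands: "0 0 0 0 0 -0.001 0; 0 0 0 0 0 -0.002 0; 0 0 0 0 0 -0.003 0; 0 0 0 0 0 -0.0035 0; 0 0 0 0 0 -0.004 0; 0 0 0 0 0 -0.004 0; 0 0 0 0 0 -0.004 0; 0 0 0 0 0 0.010 0; 0 0 0 0 0 0.050 0; 0 0 0 0 0 0.090 0"

```text
t: 20.75
ee_pos: [569.1, -109.1, 136.6]
orientation: [-0.603, -3.079, -0.0]
force: [1.1, 0.3, 0.6]
width: -0.003
gripper_force: 0.0
```

move_arm:
  commands: "0 0 0 0 0.020 0.020 0; 0 0 0 0 0.050 0.040 0; 0 0 0 0 0.080 0.060 0; 0 0 0 0 0.100 0.060 0; 0 0 0 0 0.100 0.060 0; 0 0 0 0 0.100 0.060 0; 0 0 0 0 0.100 0.060 0; 0 0 0 0 0.100 0.060 0; 0 0 0 0 0.100 0.060 0; 0 0 0 0 0.100 0.060 0"

```text
t: 21.75
ee_pos: [570.6, -10.2, 196.1]
orientation: [-0.605, -3.082, 0.0]
force: [0.8, 0.6, 0.1]
width: -0.0
gripper_force: 0.0
```

```bash
python3 - <<'E'
from h import *
s=env.get_state();print(s['t'],s['ee_pos'],s['force'])
for n in('wrist','top','side'):
    p,d,m=grab(n,'e_'+n);X=pts(m,d);hsv=cv2.cvtColor(p,cv2.COLOR_RGB2HSV).astype(int)
    for c,h,x,y in(('yellow',26,473,88),('green',62,505,-251),('blue',110,570,-111),('red',0,622,247)):
        dh=np.abs((hsv[...,0]-h+90)%180-90)
        M=(dh<12)&(hsv[...,1]>130)&(hsv[...,2]>60)&(np.hypot(X[...,0]-x,X[...,1]-y)<25)&(X[...,2]>45)&(X[...,2]<75)
        if M.sum()>10:print(n,c,M.sum(),np.median(X[M],0).round(1),np.percentile(X[M][:,2],[50,75,90]).round(1))
E
```

```text
21.75 [570.55983024 -10.22151481 196.07035871] [0.82803803 0.55720254 0.0822208 ]
wrist yellow 1033 [475.3  89.4  59.5] [59.5 60.1 60.6]
wrist green 721 [ 506.3 -244.8   59.6] [59.6 60.2 60.6]
wrist blue 662 [ 571.9 -105.    59.6] [59.6 60.2 60.6]
wrist red 856 [620.3 241.   64.8] [64.8 66.1 66.7]
top yellow 124 [473.5  88.9  56.8] [56.8 58.6 60.3]
top green 108 [ 505.4 -251.9   57.4] [57.4 58.9 60.8]
top red 118 [621.3 246.7  62.8] [62.8 64.4 65.6]
side yellow 72 [465.3  85.   55.2] [55.2 56.4 57.3]
side green 52 [ 494.3 -256.2   55.6] [55.6 56.4 57.4]
side blue 78 [ 563.1 -110.3   55.3] [55.3 56.5 57.2]
side red 60 [614.2 241.9  58.9] [58.9 62.  63. ]
```

All three buttons are 6 mm in, red is out, and the robot is clear of everything.

```bash
python3 -c "
from cell import env; print(env.close_job())"
```

```text
the job is handed in; nothing more can be done
None
```

The green, yellow and blue buttons were pressed in that order and each measured about 6 mm in afterwards; red is still out, the beacons and other items were left in place as far as I could see, and the job was handed in at about 22 s.

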